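# Pin and bolt the cover plate of an insole mould

## Robot

A 6-joint arm with a two-finger parallel gripper is mounted at the origin on the work surface. World frame = base frame: x ahead of the robot, y to its left, z up, the work surface at z = 0. Lengths are in m, angles in rad, forces in N, time in s.
With the tool pointing down it reaches from about 0.2 to 0.875 m from the base axis. Payload 3.4 kg.
Tool frame: the origin (TCP) lies between the finger pads; the fingertips stand 14 mm ahead of it and the grasp point (between the pads) lies 5 mm behind it (nose_length is the distance from the TCP to the fingertips, in m); z points along the fingers, y is the line along which they close (so a half turn about z gives the same grasp; the last joint's range is limited). The gripper opens to 94 mm and grips with 3 to 60 N. Pads are 16 mm wide; open, the fingers measure 119 mm over their backs; the gripper's body (75 mm by 177 mm) begins 78 mm behind the grasp point.
Start: joints at [-0.121, 0.276, 1.505, -0, 1.361, -0.121], TCP at [0.575, -0, 0.219] pointing down, gripper open.
Joint ranges: [-2.89, 2.89], [-0.75, 2.08], [0.22, 2.7], [-1.18, 4.32], [0.11, 2.71], [-2.7, 2.7]. Speed limits (rad/s): [2.57, 2.57, 3.14, 3.14, 3.14, 3.14].

## Interface

Orientations are given as a unit quaternion [x, y, z, w].
In Python, from rig import * gives the robot as it stands. The module is installed in compiled form; this text tells all that it offers.
- The arm moves only by the tool carry_out, never from a script. Its argument "commands" is a list of rows, each a list of 5 numbers: the opening, from 0 (shut) to 1 (fully open), then the shift along the tool's x, y, z in units of 4 cm (1.0 is 4 cm), then the turn about the tool's z in units of 10 degrees (1.0 is 10 degrees). In form: [[jaw, tx, ty, tz, roll], ...]. A call has 1 to 12 rows; each row shifts and turns the commanded pose from where the row before left it, along the tool's axes as they then stand; what a row does not reach is not made up. A row lasts 1/8 s, in which the tool goes at most 62.5 mm and 10.7 degrees, less where a joint would pass 70% of its speed; a pose out of reach is approached as far as the arm can. A call with a number of a shift or a turn outside -1 to 1 is refused whole. A call with a gripper value outside its range is refused whole. The fingers move at their own pace and stop on an object; the grip force is fixed at half the most. Time passes only in rows, so rows that do not move let the fingers close. It gives the time, the measured TCP pose, the force, the opening and the grip force at its end, in the units of the state.
- get_state(): the state, without advancing time (a new reading comes with each control period).
- snapshot(name): name is "scene" or "side" or "wrist"; returns a dict with "frame" (420x560x3 uint8, blue, green, red), "camera_matrix" (3x3 intrinsics, pixels), "world_from_camera" (4x4, takes a point from camera to world coordinates). Camera axes: x right, y up, looking along -z (the intrinsics and any distortion apply to the point x, -y, -z); pixel columns grow to the right and rows downward; lengths in m; the calibration is good to about 2 mm. A picture is of the moment at which its call begins. There is no depth.
- close_job(): hands the job in; it is judged then, once.
The state is a dict: "time_s": time; "joints": joint angles; "qvel": joint speeds; "joint_torque": joint torques, N m; "ee_pos": TCP position; "tcp_rot": TCP orientation; "contact_force": force on the tool from outside, world axes, zero at the start; "torque": the same for the moment, N m; "opening": opening from 0.0 (shut) to 1.0 (fully open); "finger_force": force on a finger pad.
Only numpy, scipy, OpenCV 4.12 (cv2) and the standard library are available. Lean on these libraries where they do the work, as an engineer would, in place of code of your own. Each camera call takes 0.05 s, during which the arm holds its last target. There are 200 camera calls.

## Task

Pull the mould tray out of the warming cabinet to its stop. Take the tapered drift pin from the tool rack and push it fully home through the end hole of the cover plate, so that the swung plate comes into line with the mould below, and only then fit the bolt from the rack fully home in the plate's middle hole. Leave the tray out with the pin and bolt standing in their holes, and do not disturb the other two tools in the rack or the green drinks can beside the cabinet.

Things in the scene. Friction and masses are not known exactly. Their poses are not given: they have to be found in the camera images.
- tray (a joint): how far the steel mould tray is out of the low grey cabinet (240 deep x 300 wide x 110 mm high, open in front): 0 shut, 0.17 m at its stop, a few cm ajar at the start. It slides level with about 5 N of friction, stays where it is left, and comes out along -x of tray_handle. Its front panel is 276 mm wide, upper edge 79 mm above the table.
- tray_handle (a point): middle of the steel bar handle on the tray's front panel: round bar 10 mm thick, 120 mm long, 68 mm above the table, 45 mm in front of the panel (40 mm clear behind it). Axes: y along the bar, -x the way the tray comes out, z up. It moves with the tray.
- mould_pin_hole (a point): centre of the mouth of the 21.5 mm pin hole in the aluminium mould block (100 x 210 x 34 mm) fixed in the tray, 48 mm above the table, under the cover plate. In the handle's axes it is at x +135, y -75 mm from the handle and moves with it. With the tray out, 76 mm are free towards the panel and 80 mm towards the cabinet.
- mould_bolt_hole (a point): the same for the 18 mm bolt hole of the mould block, in the handle's axes at x +135, y 0 mm from the handle.
- plate_pin_hole (a point): centre of the mouth of the 21.5 mm through hole at the free end of the steel cover plate (85 x 200 x 12 mm, its top 61 mm above the table, lying 1 mm over the mould block). At the start it is 3.5 to 6.5 mm out of line with mould_pin_hole, still overlapping it.
- plate_bolt_hole (a point): centre of the mouth of the 18 mm through hole in the middle of the cover plate, half-way between the pin hole and the bolt already fitted at the plate's other end (head 24 mm high).
- plate (a joint): angle of the cover plate about the bolt that is already fitted at its other end (150 mm from the pin hole, 75 mm from the middle hole): 0 in line with the mould, + anticlockwise from above. It swings freely with light friction (under 4 N at the pin hole).
- pin_head (a point): centre of the head of the plain steel drift pin, the tallest head in the rack: round, 26 mm in diameter, top 29 mm above this point, a 34 mm flange at its foot, underside 29 mm below. Then 20 mm of 20 mm shank and 25 mm of taper to a 6 mm tip, 74 mm below this point. This point is 84 mm above the table in the rack, 90 mm when fully home (flange on the plate). 0.2 to 0.4 kg.
- bolt_head (a point): centre of the head of the plain steel bolt, the widest and lowest steel head in the rack: round, 32 mm in diameter, top (dark round recess) 16 mm above this point, a 40 mm flange at its foot, underside 16 mm below. Then a straight 16 mm shank 42 mm long, end chamfered. This point is 71 mm above the table in the rack, 77 mm when fully home (flange on the plate). 0.3 kg.
- rack: fixed wooden tool rack, 230 x 70 x 55 mm, origin at the centre of its underside, x along its length. Four 23 mm bores in one row along x, 55 mm apart, hold the pin, the bolt, the awl and the creaser upright, in any order.
- awl_head (a point): bystander in the rack: awl with a bulbous wooden handle, at most 38 mm wide, 52 mm high above the rack; centre of the handle.
- creaser_head (a point): bystander in the rack: edge creaser with a black mushroom-shaped plastic handle, 42 mm wide at its top, 42 mm high above the rack; centre of the handle.
- can_mid (a point): bystander: green and yellow drinks can, 53 mm wide, 134 mm high, standing between cabinet and rack; its centre.
Mind the look-alikes: they are no part of the job. What is shaped like the part that bears bolt_head but blue, purple or turquoise is not meant.

How it is judged:
On the way, in this order (a step that is already met when the one before it is completed fails the run):
1. the mould tray is pulled out to its stop (value of joint tray above 0.158 m), for 0.2 s.
2. the drift pin is fully home in the end hole, plate in line, while the bolt is not yet fitted (value of joint tray above 0.158 m and z of pin_head in the frame of mould_pin_hole below 0.047 m and horizontal distance between pin_head and mould_pin_hole below 0.005 m and angle between pin_head's own z axis and vertical below 0.08 rad and value of joint plate between -0.014 and 0.014 rad and distance between bolt_head and mould_bolt_hole above 0.06 m), for 0.2 s.
At the end, for the whole second after the job is handed in: The tray is within 12 mm of its stop; the plate is in line with the mould within 0.014 rad; pin and bolt stand upright (within 0.08 rad), at rest, within 5 mm of the axes of their own holes in the mould, their flanges within 5 mm of the plate; the robot has let go (value of joint tray above 0.158 m and z of pin_head in the frame of mould_pin_hole below 0.047 m and horizontal distance between pin_head and mould_pin_hole below 0.005 m and angle between each of pin_head, bolt_head's own z axis and vertical below 0.08 rad and value of joint plate between -0.014 and 0.014 rad and z of bolt_head in the frame of mould_bolt_hole below 0.034 m and horizontal distance between bolt_head and mould_bolt_hole below 0.005 m and linear speed of each of pin, bolt below 0.02 m/s); the robot touches nothing.
It fails at once if another rack tool or the green can is moved by more than 30 mm (distance of any of awl_head, creaser_head, can_mid from where it was at the start of the episode above 0.03 m).
It also fails if it takes over 72 s, if anything falls off the work surface, if the arm or the gripper's body presses on something with over 40 N, if the wrist force passes 120 N, or if a joint passes its speed limit or range.

## Working session

There is one attempt and no reset: what is moved stays moved. The work goes in short steps, Python scripts to look and compute and a tool call to move; the robot and the scene stay as the last step left them, time stands still between calls to the robot, and variables do not carry over. Pictures are saved under pics/ and viewed, at most 10 in all, crops included, and the job is handed in when it is done.

Besides the shell and the picture viewer there is one more tool, called by a JSON object that holds its "api" and its "payload", one argument or row to a line. carry_out: Moves the arm, as the interface text tells. Its arguments: {"type":"object","properties":{"commands":{"type":"array"}},"required":["commands"]}

```bash
mkdir -p pics; python3 - <<'E'
from rig import *
import cv2,numpy as np
s=get_state();print(s)
for n in("scene","side","wrist"):
    d=snapshot(n);cv2.imwrite(f"pics/{n}0.png",d["frame"]);print(n,d["camera_matrix"],d["world_from_camera"].__repr__() , [k for k in d])
E
```

```text
{'time_s': 0.0, 'joints': array([-1.21014085e-01,  2.76568009e-01,  1.50612858e+00, -2.34282261e-05,
        1.36071490e+00, -1.21012447e-01]), 'qvel': array([-0.00094602,  0.00213021, -0.00194638,  0.00113054, -0.00060528,
        0.00106835]), 'joint_torque': array([ 1.66144628e-04, -4.04588020e+01, -2.37234324e+01,  7.02253589e-02,
        3.46444664e-02, -1.77189750e-04]), 'ee_pos': array([5.74443291e-01, 4.55261596e-05, 2.18621947e-01]), 'tcp_rot': array([ 7.07105333e-01,  7.07107644e-01, -5.69742789e-04, -7.08919435e-04]), 'contact_force': array([-0.65643588, -0.80371409, -0.66029033]), 'torque': array([0.00636017, 0.031315  , 0.00814625]), 'finger_force': 0.0, 'opening': 1.0025428083165029}
scene [[460.57498264   0.         282.85751085]
 [  0.         460.57498264 210.78863797]
 [  0.           0.           1.        ]] array([[-0.02284265, -0.74608118,  0.66546306,  1.17926357],
       [ 0.99970062, -0.02288408,  0.00865928,  0.00119657],
       [ 0.00876799,  0.66546164,  0.74638055,  0.76946375],
       [ 0.        ,  0.        ,  0.        ,  1.        ]]) ['frame', 'came
[... 279 characters left out ...]
60932],
       [-0.00125253,  0.86829144,  0.49605283,  0.59373641],
       [ 0.        ,  0.        ,  0.        ,  1.        ]]) ['frame', 'camera_matrix', 'world_from_camera']
wrist [[298.96688779   0.         275.2452489 ]
 [  0.         298.96688779 213.63306777]
 [  0.           0.           1.        ]] array([[ 9.99999264e-01, -8.99496672e-04,  8.13780155e-04,
         5.76073812e-01],
       [ 6.27847049e-04,  9.57860188e-01,  2.87234166e-01,
         8.39337176e-02],
       [-1.03785379e-03, -2.87233443e-01,  9.57860048e-01,
         3.84664207e-01],
       [ 0.00000000e+00,  0.00000000e+00,  0.00000000e+00,
         1.00000000e+00]]) ['frame', 'camera_matrix', 'world_from_camera']
```

View pics/scene0.png

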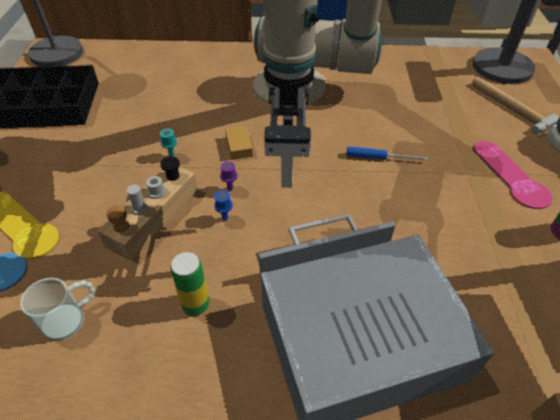

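View pics/side0.png

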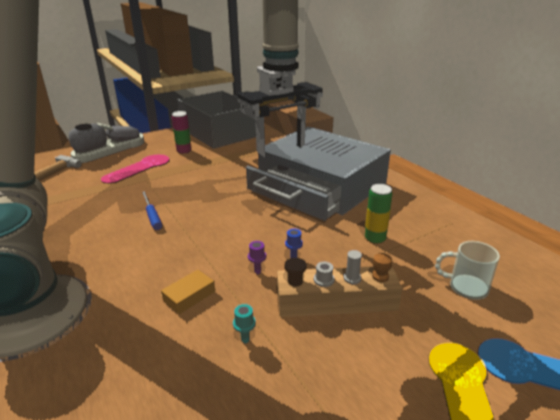

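Scene view: handle bar runs from about (291,234) to (353,220). Rack heads are awl (118,216), pin (136,193), bolt (155,185) and creaser (171,165). The can is at (188,283). The side view shows the same row, with the bolt at (324,270) and pin at (354,262).

```bash
cat > h.py <<'E'
from rig import *
import cv2,numpy as np
np.set_printoptions(precision=4,suppress=True)
def ray(d,u,v):
    K=d["camera_matrix"];T=d["world_from_camera"]
    r=T[:3,:3]@np.array([(u-K[0,2])/K[0,0],-(v-K[1,2])/K[1,1],-1]);return T[:3,3],r
def onz(d,u,v,z):
    o,r=ray(d,u,v);return o+r*(z-o[2])/r[2]
def proj(d,p):
    T=d["world_from_camera"];c=T[:3,:3].T@(np.array(p)-T[:3,3]);K=d["camera_matrix"]
    return np.array([K[0,2]+K[0,0]*c[0]/-c[2],K[1,2]-K[1,1]*c[1]/-c[2]])
def tri(*obs):
    A=np.zeros((3,3));b=np.zeros(3)
    for d,u,v in obs:
        o,r=ray(d,u,v);r=r/np.linalg.norm(r);M=np.eye(3)-np.outer(r,r);A+=M;b+=M@o
    return np.linalg.solve(A,b)
E
python3 - <<'E'
from h import *
s=snapshot("scene");d=snapshot("side")
for n,u,v,z in[("barL",291,234,.068),("barR",353,220,.068),("panL",260,252,.079),("panR",391,226,.079),("awl",118,213,.107),("pintop",136,188,.113),("bolttop",155,182,.087),("creaser",171,162,.097),("can",188,283,.067),("cantop",186,262,.134)]:
    print(n,onz(s,u,v,z)[:2])
for n,u,v,z in[("pintop",354,255,.113),("bolttop",324,267,.087),("creaser",295,264,.097),("cantop",380,190,.134),("barL",300,203,.068),("barR",250,172,.068)]:
    print("side",n,onz(d,u,v,z)[:2])
w=s["frame"][205:285,240:410];w=cv2.resize(w,None,fx=3,fy=3,interpolation=3)
w2=d["frame"][150:230,240:350];w2=cv2.resize(w2,(506,330),interpolation=3)
w3=d["frame"][240:310,270:410];w3=cv2.resize(w3,None,fx=2,fy=2,interpolation=3)
c=np.zeros((580,790,3),np.uint8);c[:240,:510]=w;c[245:575,:506]=w2;c[245:385,510:790]=w3
cv2.imwrite("pics/c1.png",c)
E
```

```text
barL [0.6141 0.0103]
barR [0.5743 0.1344]
panL [ 0.6676 -0.0469]
panR [0.597  0.2056]
awl [ 0.6039 -0.3213]
pintop [ 0.5422 -0.2999]
bolttop [ 0.4982 -0.2763]
creaser [ 0.4464 -0.2506]
can [ 0.7312 -0.1726]
cantop [ 0.7328 -0.166 ]
side pintop [ 0.5454 -0.3059]
side bolttop [ 0.498  -0.2789]
side creaser [ 0.4498 -0.2531]
side cantop [ 0.7334 -0.1687]
side barL [ 0.6126 -0.0259]
side barR [0.5913 0.1944]
```

View pics/c1.png

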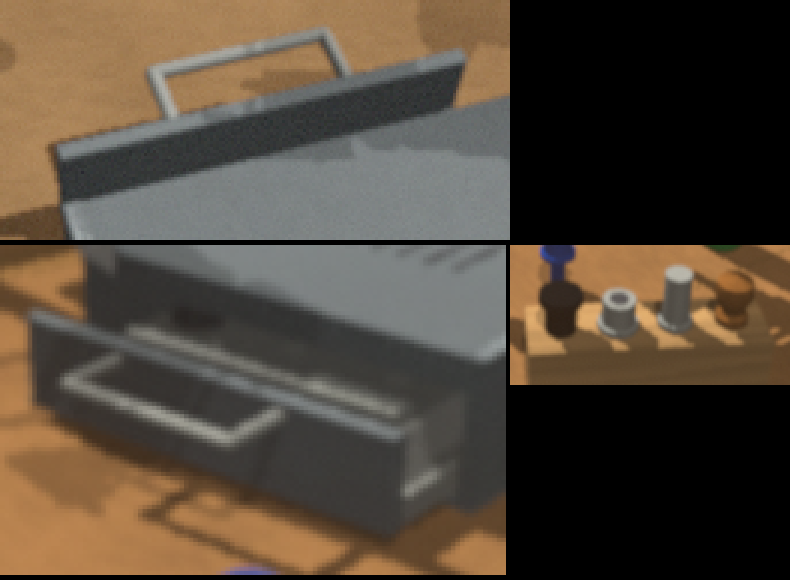

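The crop shows bar ends at scene (291,229) and (348,216), and at side (290,196) and (254,183). The panel's outer top edge runs from (259,253) to (394,222) in the scene view.

```bash
python3 - <<'E'
from h import *
s=snapshot("scene");d=snapshot("side")
a=onz(s,291,229.5,.068);b=onz(s,347.7,216.3,.068);a2=onz(d,290,196.5,.068);b2=onz(d,254.3,183,.068)
for p,q in((a,b),(a2,b2),(onz(s,259,253,.079),onz(s,394,221.5,.079))):
    v=q-p;print(p[:2],q[:2],np.linalg.norm(v),(p+q)[:2]/2,np.degrees(np.arctan2(-v[0],v[1])))
st=get_state();from scipy.spatial.transform import Rotation as R
print(R.from_quat(st["tcp_rot"]).as_matrix())
w=snapshot("wrist");cv2.imwrite("pics/w1.png",w["frame"])
# rack yaw
P=np.array([[.5422,-.2999],[.4982,-.2763],[.4464,-.2506]]);P2=np.array([[.5454,-.3059],[.498,-.2789],[.4498,-.2531]])
for Q in(P,P2):print(np.linalg.norm(np.diff(Q,axis=0),axis=1),np.degrees(np.arctan2(*(Q[0]-Q[2])[::-1])))
E
```

```text
[0.6027 0.0102] [0.5648 0.1245] 0.1204022767873532 [0.5837 0.0673] 18.378733457213603
[0.6096 0.0149] [0.5692 0.1284] 0.12047926012195434 [0.5894 0.0716] 19.598993238048475
[ 0.6699 -0.0487] [0.5852 0.2131] 0.27508813188950704 [0.6276 0.0822] 17.931324100584476
[[-0.      1.     -0.0004]
 [ 1.      0.      0.    ]
 [ 0.     -0.0004 -1.    ]]
[0.0499 0.0578] -27.230974625897865
[0.0546 0.0547] -28.91192546956528
```

{"api": "carry_out", "payload": {
  "commands": [
    [0.4,0.87,0.15,0,0],
    [0.4,0.87,0.15,0,0],
    [0.4,0,0,0.5,-0.95],
    [0.4,0,0,0.7,-0.9],
    [0.4,0,0,0.9,0],
    [0.4,0,0,0.9,0],
    [0.4,0,0,0.87,0],
    [0.4,0,0,0,0],
    [0,0,0,0,0],
    [0,0,0,0,0],
    [0,0,0,0,0]
  ]
}}

```text
time_s: 1.78
ee_pos: [0.5861, 0.0691, 0.0659]
tcp_rot: [0.584, 0.812, -0.001, -0.0]
contact_force: [-5.8, -2.0, 4.2]
opening: 0.117
finger_force: 2.8
```

{"api": "carry_out", "payload": {
  "commands": [
    [0,0,0,0,0],
    [0,0,0,0,0],
    [0,0,-0.3,0,0],
    [0,0,-0.5,0,0],
    [0,0,-0.5,0,0],
    [0,0,-0.5,0,0],
    [0,0,-0.5,0,0],
    [0,0,-0.5,0,0],
    [0,0,0,0,0]
  ]
}}

```text
time_s: 2.9
ee_pos: [0.4853, 0.0355, 0.0659]
tcp_rot: [0.585, 0.811, 0.005, 0.004]
contact_force: [6.8, 6.7, -5.9]
opening: 0.099
finger_force: 30.0
```

{"api": "carry_out", "payload": {
  "commands": [
    [0,0,-0.15,0,0],
    [0,0,-0.15,0,0],
    [0,0,-0.15,0,0],
    [0,0,0,0,0]
  ]
}}

```text
time_s: 3.4
ee_pos: [0.4853, 0.0347, 0.0664]
tcp_rot: [0.588, 0.809, 0.018, 0.014]
contact_force: [39.6, 23.9, -37.9]
opening: 0.095
finger_force: 30.0
```

{"api": "carry_out", "payload": {
  "commands": [
    [0,0,0.3,0,0],
    [0.4,0,0,0,0],
    [0.4,0,0,0,0],
    [0.4,0,0,-0.8,0],
    [0.4,0,0,-0.8,0],
    [0.4,0,0.8,-0.8,0],
    [0.4,0,0.8,-0.8,0],
    [0.4,0,0,0,0]
  ]
}}

```text
time_s: 4.4
ee_pos: [0.5387, 0.0526, 0.1951]
tcp_rot: [0.584, 0.812, 0.002, 0.003]
contact_force: [0.7, 0.4, 0.0]
opening: 0.395
finger_force: 0.0
```

```bash
python3 - <<'E'
from h import *
print(get_state()["ee_pos"])
w=snapshot("wrist");cv2.imwrite("pics/w2.png",w["frame"])
s=snapshot("scene");d=snapshot("side")
np.savez("w2.npz",**w)
c=np.zeros((420,790,3),np.uint8);c[:,:560]=w["frame"]
c[:180,560:790]=cv2.resize(s["frame"][190:310,230:430],(230,180))[:,:230];c[200:400,560:790]=cv2.resize(d["frame"][140:250,230:357],(230,200))
cv2.imwrite("pics/c2.png",c)
E
```

```text
[0.5387 0.0526 0.1951]
```

View pics/c2.png

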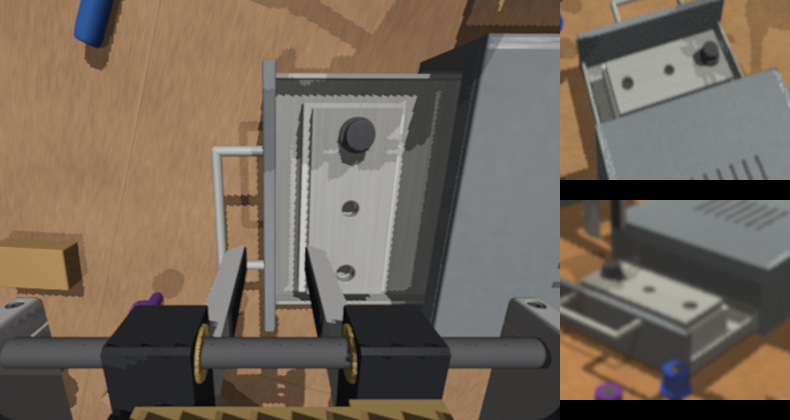

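The tray is out and the mould is fully exposed. In the wrist image the bar lies at column 219 (rows 150–265), the plate pin hole at (346,272), the bolt hole at (350,208) and the fitted bolt head at (358,135).

```bash
python3 - <<'E'
from h import *
w=dict(np.load("w2.npz"));g=cv2.cvtColor(w["frame"],cv2.COLOR_BGR2GRAY)
K=w["camera_matrix"]
def q(n,u,v,z):
    p=onz(w,u,v,z);print(n,p[:2]);return p
a=q("bar1",218.5,150,.068);b=q("bar2",220.5,265,.068)
p1=q("panfront top",263.5,62,.079);p2=q("panfront bot",266,330,.079)
v=p1-p2;print(np.linalg.norm(v),np.degrees(np.arctan2(-v[0],v[1])))
# dark holes on plate
for (x0,y0,x1,y1) in[(330,190,370,225),(330,258,362,285)]:
    r=g[y0:y1,x0:x1];m=(r<110).astype(np.uint8);n,l,st,c=cv2.connectedComponentsWithStats(m)
    for i in range(1,n):
        if st[i,4]>20:print(st[i]+[x0,y0,0,0,0],c[i]+[x0,y0])
q("pinhole",346,272,.061);q("bolthole",350,208,.061);q("fit head",358,135,.085)
s=snapshot("scene");d=snapshot("side")
for n,f in(("s",s),("d",d)):np.savez(n+"2.npz",**f)
u=cv2.resize(w["frame"][90:300,280:420],None,fx=2.8,fy=2.8,interpolation=3)
x=cv2.resize(s["frame"][210:310,240:400],None,fx=2.4,fy=2.4,interpolation=3)
y=cv2.resize(d["frame"][150:250,230:350],None,fx=3.2,fy=3.2,interpolation=3)
c=np.zeros((590,790,3),np.uint8);c[:588,:392]=u[:,:392];c[:240,400:784]=x;c[250:570,400:784]=y;cv2.imwrite("pics/c3.png",c)
E
```

```text
bar1 [0.4701 0.092 ]
bar2 [ 0.5046 -0.0248]
panfront top [0.4884 0.1769]
panfront bot [ 0.5744 -0.0801]
0.2709722041403832 18.51197565124349
[342 201  17  14 167] [350.3473 207.024 ]
[337 265  18  14 140] [346.9071 270.2357]
pinhole [0.6394 0.0072]
bolthole [0.6149 0.0773]
fit head [0.5872 0.1467]
```

View pics/c3.png

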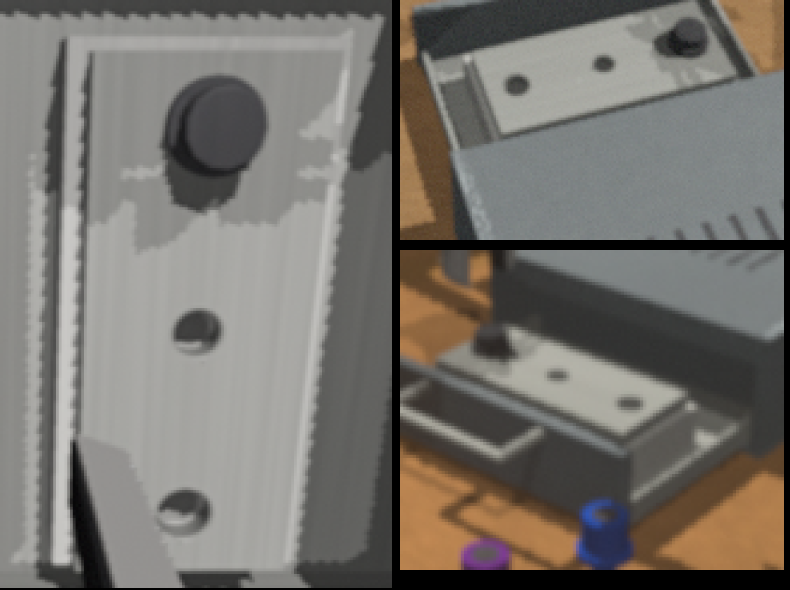

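{"api": "carry_out", "payload": {
  "commands": [
    [0.6,-0.94,-0.3,-0.1,0],
    [0.6,-0.94,-0.3,-0.1,0],
    [0.6,-0.94,-0.3,-0.1,0],
    [0.6,-0.94,-0.3,-0.1,0],
    [0.6,-0.94,-0.3,-0.1,0],
    [0.6,-0.94,-0.3,-0.1,0],
    [0.6,-0.94,-0.3,-0.1,0],
    [0.6,-0.94,-0.3,0,0],
    [0.6,-0.94,-0.3,0,0],
    [0.6,0,0,0,-0.9],
    [0.6,0,0,0,-0.9]
  ]
}}

```text
time_s: 6.02
ee_pos: [0.5392, -0.303, 0.2192]
tcp_rot: [0.449, 0.894, 0.0, -0.002]
contact_force: [0.1, 0.9, 0.3]
opening: 0.601
finger_force: 0.0
```

{"api": "carry_out", "payload": {
  "commands": [
    [0.6,0,0,0,-0.85],
    [0.6,0,0,0,-0.85],
    [0.6,0,0,0,-0.85],
    [0.6,0,0,0,0]
  ]
}}

```text
time_s: 6.52
ee_pos: [0.5396, -0.3023, 0.2197]
tcp_rot: [0.243, 0.97, 0.0, -0.001]
contact_force: [-0.4, 0.5, -0.0]
opening: 0.6
finger_force: 0.0
```

```bash
python3 - <<'E'
from h import *
from scipy.spatial.transform import Rotation as R
S=get_state();print(S["ee_pos"],S["joints"]);print(R.from_quat(S["tcp_rot"]).as_matrix())
w=snapshot("wrist");np.savez("w3.npz",**w);cv2.imwrite("pics/w3.png",w["frame"])
# predicted
for p in((.5437,-.303,.113),(.498,-.277,.087)):print(proj(w,p))
W=dict(np.load("w2.npz"));s=dict(np.load("s2.npz"));d=dict(np.load("d2.npz"))
print("pinhole",onz(W,345.7,272.9,.061),onz(s,288.75,245,.061),onz(d,301.6,197.8,.061))
print("bolthole",onz(W,350.4,208.2,.061),onz(s,325,236.25,.061),onz(d,279.1,189.1,.061))
E
```

```text
[ 0.5396 -0.3023  0.2197] [-0.623   0.3429  1.4055  0.      1.3956 -1.703 ]
[[-0.882   0.4713 -0.0019]
 [ 0.4713  0.882   0.0014]
 [ 0.0023  0.0003 -1.    ]]
[276.0722 218.7924]
[277.4285 160.2493]
pinhole [0.6395 0.0061 0.061 ] [0.6358 0.0064 0.061 ] [0.6377 0.0042 0.061 ]
bolthole [0.6154 0.0772 0.061 ] [0.6121 0.0773 0.061 ] [0.6139 0.0748 0.061 ]
```

View pics/w3.png

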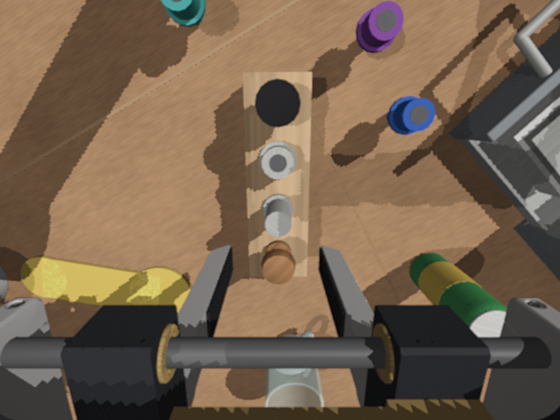

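The wrist view shows the pin top at (279,223), the bolt top at (278,160), and the awl and creaser at the two ends of the row. The jaw line is across the row and clear of the neighbours.

{"api": "carry_out", "payload": {
  "commands": [
    [0.6,-0.14,0.05,0.8,0],
    [0.6,0,0,0.9,0],
    [0.6,0,0,0.9,0],
    [0.6,0,0,0.82,0],
    [0.6,0,0,0,0],
    [0,0,0,0,0],
    [0,0,0,0,0],
    [0,0,0,0,0],
    [0,0,0,0,0]
  ]
}}

```text
time_s: 7.7
ee_pos: [0.5473, -0.3037, 0.085]
tcp_rot: [0.242, 0.97, -0.0, 0.001]
contact_force: [0.5, 0.7, 3.6]
opening: 0.27
finger_force: 30.0
```

{"api": "carry_out", "payload": {
  "commands": [
    [0,0,0,-0.9,0],
    [0,0,0,-0.9,0],
    [0,0,0,-0.9,0],
    [0,0,0,-0.9,0],
    [0,0,0,0,0]
  ]
}}

```text
time_s: 8.32
ee_pos: [0.5478, -0.3045, 0.2302]
tcp_rot: [0.242, 0.97, -0.001, 0.003]
contact_force: [0.2, 0.1, -4.3]
opening: 0.274
finger_force: 30.0
```

```bash
python3 - <<'E'
from h import *
W=dict(np.load("w2.npz"));s=dict(np.load("s2.npz"));d=dict(np.load("d2.npz"))
def ln(n,D,a,b,z):
    # refine an edge: for rows/cols between a,b find max gradient within +-4px normal, robust line
    g=cv2.GaussianBlur(cv2.cvtColor(D["frame"],cv2.COLOR_BGR2GRAY),(3,3),0).astype(np.float32)
    a=np.array(a,float);b=np.array(b,float);t=(b-a)/np.linalg.norm(b-a);nn=np.array([-t[1],t[0]])
    o=np.arange(-4,4.01,.25);P=[]
    for f in np.linspace(.03,.97,60):
        c=a+f*(b-a);q=c+o[:,None]*nn
        v=cv2.remap(g,q[:,0].astype(np.float32)[None],q[:,1].astype(np.float32)[None],1)[0]
        k=np.argmax(np.abs(np.gradient(v)));P.append(q[k])
    vx,vy,x0,y0=cv2.fitLine(np.array(P,np.float32),cv2.DIST_HUBER,0,.3,.01).ravel()
    L=lambda p:np.array([x0,y0])+((p-np.array([x0,y0]))@[vx,vy])*np.array([vx,vy])
    p,q=onz(D,*L(a),z),onz(D,*L(b),z);v=p-q
    if v[1]<0:v=-v
    m=(p+q)/2;th=np.radians(18.5)
    nr=np.array([np.cos(th),np.sin(th)])
    res=np.std((np.array(P)-[x0,y0])@[-vy,vx])
    print(n,"ang %.2f"%np.degrees(np.arctan2(-v[0],v[1])),"x %.4f"%(m[:2]@nr),"res %.2f"%res)
ln("plate R",W,(403.5,108),(388,270),.061)
ln("plate L",W,(312,112),(309.5,240),.061)
ln("mould L",W,(303.6,108),(299.5,270),.048)
ln("panel front",W,(263.5,66),(265.5,325),.079)
ln("panel back",W,(275,66),(276,325),.079)
ln("cab roof front",W,(489,40),(440,330),.11)
ln("S cab roof",s,(268,271),(391,238),.11)
c=lambda x,y:(240+(x-400)/2.4,210+y/2.4)
ln("S plate near cab",s,c(510,134),c(715,82),.061)
ln("S plate panel side",s,c(485,55),c(660,10),.061)
e=lambda x,y:(230+(x-400)/3.2,150+(y-250)/3.2)
ln("D plate panel side",d,e(450,362),e(640,430),.061)
ln("D plate cab side",d,e(520,332),e(685,393),.061)
ln("D panel top",d,e(420,368),e(620,445),.079)
E
```

```text
plate R ang 18.60 x 0.6553 res 1.25
plate L ang 18.54 x 0.5624 res 0.41
mould L ang 18.59 x 0.5572 res 1.17
panel front ang 18.52 x 0.5181 res 0.85
panel back ang 18.59 x 0.5298 res 0.62
cab roof front ang 19.04 x 0.6882 res 0.40
S cab roof ang 18.82 x 0.6800 res 0.99
S plate near cab ang 18.75 x 0.6468 res 0.27
S plate panel side ang 18.78 x 0.5601 res 0.27
D plate panel side ang 18.64 x 0.5649 res 0.74
D plate cab side ang 19.09 x 0.6523 res 0.23
D panel top ang 22.70 x 0.5365 res 1.86
```

{"api": "carry_out", "payload": {
  "commands": [
    [0,0.186,0.878,0,0],
    [0,0.186,0.878,0,0],
    [0,0.186,0.878,0,0],
    [0,0.186,0.878,0,0],
    [0,0.186,0.878,0,0],
    [0,0.186,0.878,0,0],
    [0,0.186,0.878,0,0],
    [0,0.186,0.878,0,0],
    [0,0.186,0.878,0,0],
    [0,0,0,0,0.9],
    [0,0,0,0,0.9],
    [0,0,0,0,0.85]
  ]
}}

```text
time_s: 9.82
ee_pos: [0.6345, 0.0073, 0.2246]
tcp_rot: [0.46, 0.888, -0.001, -0.002]
contact_force: [-0.2, 0.1, -3.5]
opening: 0.273
finger_force: 30.0
```

{"api": "carry_out", "payload": {
  "commands": [
    [0,0,0,0,0.85],
    [0,0,0,0,0.85],
    [0,0,0,0.7,0],
    [0,0,0,0.5,0],
    [0,0,0,0,0]
  ]
}}

```text
time_s: 10.45
ee_pos: [0.6331, 0.0072, 0.1755]
tcp_rot: [0.584, 0.812, -0.002, -0.004]
contact_force: [0.5, -1.3, -4.3]
opening: 0.27
finger_force: 30.0
```

```bash
python3 - <<'E'
from h import *
from scipy.spatial.transform import Rotation as R
S=get_state();print(S["ee_pos"]);print(R.from_quat(S["tcp_rot"]).as_matrix())
for n in("wrist","scene","side"):
    w=snapshot(n);np.savez(n+"4.npz",**w)
    p=proj(w,(.638,.006,.061));print(n,p)
    if n=="wrist":
        W=w["frame"][60:340,230:460]
        c=np.zeros((588,790,3),np.uint8);c[:588,:483]=cv2.resize(W,(483,588),interpolation=3)
    else:
        u,v=p.astype(int);f=cv2.resize(w["frame"][v-45:v+25,u-35:u+41],(304,280),interpolation=3);print(u-35,v-45)
        k=0 if n=="scene" else 290;c[k:k+280,486:790]=f
cv2.imwrite("pics/c4.png",c)
E
```

```text
[0.6331 0.0072 0.1755]
[[-0.3172  0.9483 -0.0087]
 [ 0.9483  0.3172  0.0008]
 [ 0.0035 -0.008  -1.    ]]
wrist [279.2241 215.9738]
scene [288.5331 245.8856]
253 200
side [301.3059 197.4701]
266 152
```

View pics/c4.png

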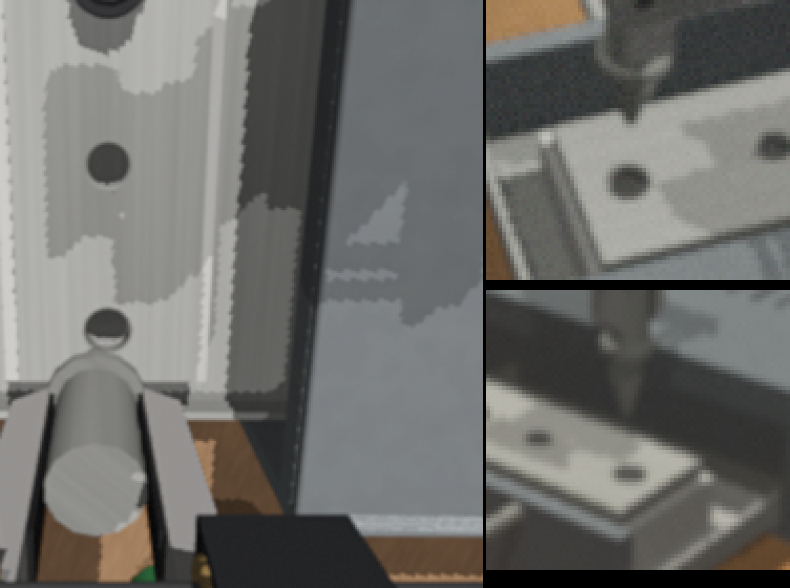

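```bash
python3 - <<'E'
from h import *
def cr(D,u,v,r,k):
    f=D["frame"][v-r:v+r,u-r:u+r].astype(float)
    f=255*np.clip((f-20)/190,0,1)**.6
    return cv2.resize(f.astype(np.uint8),(k,k),interpolation=cv2.INTER_CUBIC)
w=dict(np.load("wrist4.npz"));W=dict(np.load("w2.npz"));s=dict(np.load("scene4.npz"));d=dict(np.load("side4.npz"))
k=260
r1=np.hstack([cr(w,281,217,14,k),cr(w,281,138,14,k),cr(W,346,271,14,k)])
r2=np.hstack([cr(s,288,245,12,k),cr(d,301,198,12,k),cr(W,350,208,14,k)])
cv2.imwrite("pics/c5.png",np.vstack([r1,r2]))
# wide strip profile: rows across plate in wrist4, to find plate and mould edges
g=cv2.GaussianBlur(cv2.cvtColor(w["frame"],cv2.COLOR_BGR2GRAY),(1,5),0)
for v in(75,100,200,220,235):print(v,g[v,215:350:1].tolist())
E
```

```text
75 [145, 145, 145, 144, 143, 148, 163, 175, 177, 178, 186, 197, 201, 201, 200, 199, 189, 173, 177, 179, 178, 176, 173, 173, 173, 173, 175, 178, 178, 175, 174, 174, 173, 173, 174, 176, 177, 178, 179, 179, 179, 179, 179, 178, 176, 176, 177, 179, 180, 174, 151, 120, 108, 108, 107, 107, 107, 108, 109, 108, 107, 106, 107, 107, 107, 106, 106, 106, 108, 109, 110, 109, 108, 106, 106, 106, 106, 117, 149, 175, 180, 180, 178, 176, 176, 176, 176, 177, 178, 179, 180, 180, 179, 178, 177, 176, 176, 177, 176, 175, 173, 175, 176, 178, 177, 177, 176, 177, 176, 176, 176, 174, 164, 153, 148, 151, 161, 170, 171, 171, 171, 167, 157, 149, 148, 148, 146, 145, 145, 146, 148, 149, 143, 126, 97]
100 [146, 144, 143, 143, 144, 143, 148, 162, 175, 178, 179, 186, 198, 202, 203, 201, 196, 184, 178, 179, 179, 177, 175, 174, 173, 173, 174, 176, 178, 176, 174, 174, 174, 173, 174, 174, 168, 153, 147, 148, 149, 149, 149, 148, 147, 146, 146, 148, 149, 150, 150, 150, 148, 146, 144, 144, 145, 145, 145, 146, 144, 144, 144, 144, 145, 144, 143, 144, 146, 147, 148, 148, 158, 171, 175, 175, 175, 176, 176, 177, 179, 179, 177, 17
[... 1559 characters left out ...]
95, 95, 96, 98, 99, 99, 98, 99]
235 [139, 136, 136, 137, 138, 138, 139, 140, 140, 138, 138, 139, 143, 155, 168, 176, 181, 191, 202, 204, 204, 204, 198, 180, 173, 175, 176, 174, 171, 173, 176, 177, 176, 176, 173, 171, 172, 175, 177, 175, 168, 148, 128, 122, 124, 128, 135, 140, 142, 142, 141, 141, 139, 138, 139, 137, 136, 136, 134, 133, 132, 131, 131, 132, 134, 135, 137, 138, 139, 140, 141, 141, 142, 141, 139, 135, 130, 127, 132, 146, 163, 170, 170, 171, 170, 168, 169, 171, 173, 173, 172, 171, 169, 169, 169, 169, 170, 172, 173, 170, 169, 172, 173, 172, 171, 170, 169, 169, 177, 192, 196, 196, 193, 183, 171, 169, 170, 169, 169, 168, 169, 169, 157, 123, 99, 95, 95, 95, 98, 98, 99, 99, 98, 99, 99]
```

View pics/c5.png

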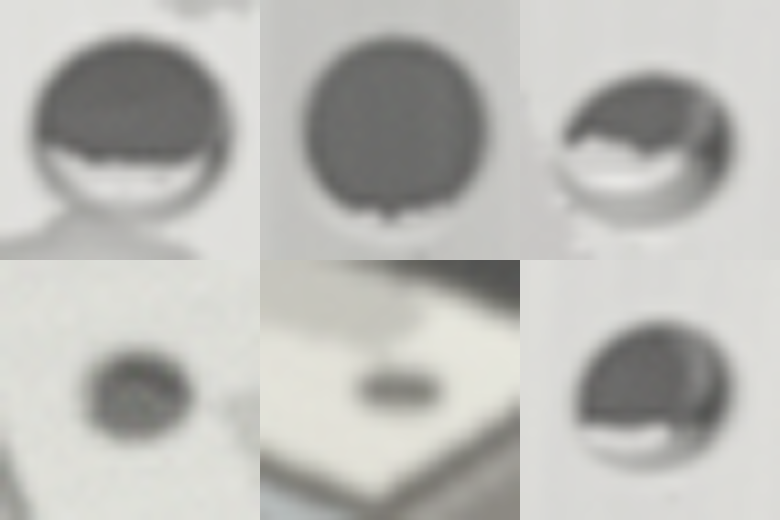

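Enhanced crops: the plate holes are clear, pin hole centre at wrist (281,217), but the mould hole's edge inside is in shadow. I'll read the dark values numerically.

```bash
python3 - <<'E'
from h import *
w=dict(np.load("wrist4.npz"));g=w["frame"].mean(2).astype(int)
f=[w["frame"]]+[snapshot("wrist")["frame"] for _ in range(12)]
g=np.mean([x.mean(2) for x in f],0).astype(int)
print("pin");[print(v,*g[v,267:296]) for v in range(205,229,1)]
print("bolt");[print(v,*g[v,268:295]) for v in range(127,149,1)]
E
```

```text
pin
205 171 169 158 138 112 92 78 71 69 67 67 68 70 76 86 104 130 156 169 172 171 170 171 172 171 169 169 171 171
206 168 155 129 99 77 69 67 67 67 67 66 66 65 64 65 71 91 125 155 169 172 171 171 171 171 169 169 171 170
207 157 130 96 73 67 67 69 69 67 66 65 63 63 62 61 60 66 88 123 153 168 171 171 172 171 169 170 171 170
208 137 101 75 67 67 69 69 67 64 62 61 61 60 60 60 60 59 65 90 127 157 169 171 172 171 169 169 171 170
209 115 81 69 69 69 69 67 64 61 60 60 60 60 61 61 62 61 61 72 105 142 165 170 172 171 169 169 171 170
210 98 72 69 70 70 67 64 61 60 60 60 61 61 62 63 63 62 61 68 93 129 156 167 170 170 169 169 171 170
211 85 69 70 70 69 66 63 62 62 62 63 63 63 63 63 63 63 62 68 88 119 147 164 169 169 169 169 170 170
212 78 69 71 71 68 65 64 64 64 64 65 64 64 64 64 63 62 62 69 84 111 142 162 167 168 168 169 170 170
213 75 67 71 70 67 65 65 65 65 65 64 64 64 64 64 64 63 63 70 82 106 139 160 166 167 168 169 170 170
214 76 67 68 66 64 63 64 64 64 64 64 64 64 64 64 63 63 65 70 77 101 138 159 165 166 167 169 170 169
215 88 81 82 77 64 60 61 62 62 63 63 63 63 63 63 62 62 67 71 73 103 141
[... 3041 characters left out ...]
4 75 99 122 133 136 136 139 143 145 145 144 145
143 143 137 115 90 78 65 59 60 60 60 61 65 75 83 89 100 120 132 136 136 137 140 144 146 145 144 145
144 143 145 140 129 117 92 84 86 87 85 86 95 110 119 123 127 133 136 136 136 138 142 146 146 145 144 145
145 140 143 148 148 143 133 131 133 133 129 130 132 133 133 135 136 136 136 137 138 140 144 146 146 145 144 145
146 139 140 143 148 150 150 148 144 142 141 143 144 143 140 139 137 137 138 140 140 142 144 146 146 145 144 145
147 139 138 139 141 143 147 149 149 149 148 145 143 142 140 139 139 140 140 141 142 143 144 146 146 145 144 145
148 138 138 138 138 138 139 141 143 143 138 125 123 134 139 139 139 141 142 142 142 143 144 146 146 144 144 144
```

{"api": "carry_out", "payload": {
  "commands": [
    [0,0,0.1,0.25,0],
    [0,0,0,0.25,0],
    [0,0,0,0,0],
    [0,0,0,0,0],
    [0,0,0,0,0],
    [0,0,0,0,0],
    [0,0,0,0,0],
    [0,0,0,0,0]
  ]
}}

```text
time_s: 12.2
ee_pos: [0.6397, 0.0082, 0.16]
tcp_rot: [0.584, 0.812, 0.0, 0.0]
contact_force: [0.3, -0.1, -3.8]
opening: 0.273
finger_force: 30.0
```

```bash
python3 - <<'E'
from h import *
from scipy.spatial.transform import Rotation as R
S=get_state();print(S["ee_pos"],S["tcp_rot"])
c=np.zeros((570,790,3),np.uint8);x=0
for n,r,sc in(("scene",(250,200,330,270),4.9),("side",(260,152,340,222),4.9),("wrist",None,0)):
    fs=[snapshot(n) for _ in range(6)];w=fs[0];w["frame"]=np.mean([f["frame"] for f in fs],0).astype(np.uint8);np.savez(n+"5.npz",**w)
    if r:
        a=cv2.resize(w["frame"][r[1]:r[3],r[0]:r[2]],(392,343),interpolation=3);c[:343,x:x+392]=a;x+=396
    else:
        print("wrist");[print(v,*w["frame"][v,262:306].mean(1).astype(int)) for v in range(196,228,2)]
        c[346:566,:440]=cv2.resize(w["frame"][110:330,170:390],(440,440))[:220]  # top half
        c[346:566,446:666]=w["frame"][200:420,170:390]
cv2.imwrite("pics/c6.png",c)
E
```

```text
[0.6397 0.0082 0.16  ] [0.5843 0.8116 0.0001 0.0001]
wrist
196 171 172 172 172 173 173 172 170 169 170 170 171 171 171 172 170 162 152 141 139 140 140 139 140 142 144 143 140 141 142 143 141 140 141 142 144 145 144 143 142 141 140 140 140
198 171 172 172 172 173 173 172 171 170 170 170 171 171 171 172 169 158 140 137 139 140 140 139 140 142 144 142 141 140 142 143 141 140 141 143 143 143 144 143 142 141 140 140 140
200 171 172 172 172 173 173 172 170 170 170 170 171 172 171 171 169 157 143 137 139 140 140 140 140 142 143 142 140 140 142 142 140 139 141 142 143 143 143 142 141 140 140 140 140
202 171 172 172 172 173 173 172 170 170 170 170 171 171 171 171 171 164 151 142 139 139 139 139 139 141 143 142 140 140 142 142 140 139 140 142 143 143 143 142 141 140 140 140 140
204 171 172 171 172 173 174 172 171 170 170 170 171 171 171 171 171 170 169 162 144 138 139 138 139 141 143 142 140 140 141 142 140 138 140 142 143 143 142 142 141 140 140 139 140
206 171 172 172 171 173 173 172 171 170 171 171 171 172 171 171 171 170 162 147 139 138 139 139 139 141 142 141 140 139 141 141 140 139 140 1
[... 1012 characters left out ...]
170 169 168 168 169 169
220 76 63 61 61 62 64 64 65 65 65 64 64 64 65 65 64 64 64 64 65 69 77 105 148 171 174 172 170 170 171 171 169 169 170 171 173 173 172 170 169 168 168 168 169
222 101 104 122 120 96 80 64 59 60 60 61 61 61 61 61 61 62 61 63 75 80 74 112 154 172 173 171 170 170 171 171 169 169 169 171 173 173 172 170 168 168 168 168 169
224 118 101 117 138 149 151 146 145 146 145 144 142 139 134 120 106 126 139 132 92 75 96 138 165 172 173 171 169 170 171 171 169 168 169 171 173 173 172 170 168 168 169 169 169
226 153 127 109 111 122 141 156 161 162 153 136 125 120 118 117 118 127 131 116 100 114 143 163 172 173 172 171 169 169 170 171 169 168 170 172 173 173 171 170 168 168 169 168 169
```

View pics/c6.png

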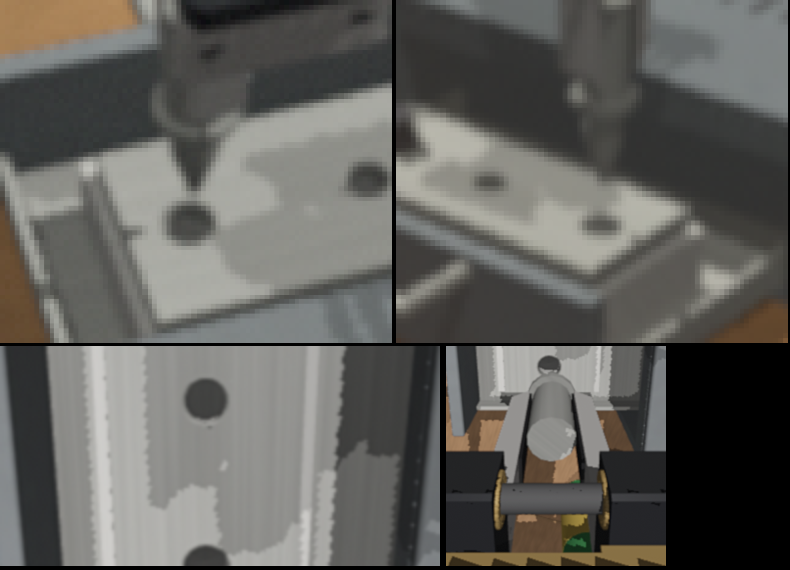

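Scene: pin tip (289.6,238.8) and hole (288.6,245.3). Side: tip (302.4,188.3) and hole (301.8,197.7). In the wrist image the hole spans columns 262–284 near row 218.

```bash
python3 - <<'E'
from h import *
s=dict(np.load("scene5.npz"));d=dict(np.load("side5.npz"));w=dict(np.load("wrist5.npz"))
A=np.array([[-.3173,.9483],[.9483,.3173]])
t=tri((s,289.6,238.8),(d,302.4,188.3));print("tip tri",t, onz(s,289.6,238.8,.085),onz(d,302.4,188.3,.085))
h=tri((s,288.6,245.3),(d,301.8,197.7));print("hole tri",h,onz(s,288.6,245.3,.061),onz(d,301.8,197.7,.061),"wrist",onz(w,273,218,.061))
for D,a,b in((s,(289.6,238.8),(288.6,245.3)),(d,(302.4,188.3),(301.8,197.7))):
    print("hole-tip in tool x,y mm",A@(onz(D,*b,.061)-onz(D,*a,.085))[:2]*1000)
print("wrist hole - TCP", A@(onz(w,273,218,.061)[:2]-[.6397,.0082])*1000)
E
```

```text
tip tri [0.641  0.0072 0.0863] [0.6395 0.0076 0.085 ] [0.6424 0.0083 0.085 ]
hole tri [0.6379 0.0053 0.0614] [0.6366 0.0061 0.061 ] [0.6384 0.0043 0.061 ] wrist [0.6391 0.0077 0.061 ]
hole-tip in tool x,y mm [-0.4974 -3.2336]
hole-tip in tool x,y mm [-2.505 -5.08 ]
wrist hole - TCP [-0.2446 -0.7397]
```

{"api": "carry_out", "payload": {
  "commands": [
    [0,-0.025,0,0.4,0],
    [0,0,0,0.4,0],
    [0,0,0,0.15,0],
    [0,0,0,0,0],
    [0,0,0,0,0]
  ]
}}

```text
time_s: 13.72
ee_pos: [0.6405, 0.0072, 0.1222]
tcp_rot: [0.584, 0.812, 0.0, 0.0]
contact_force: [-1.0, 0.6, -3.3]
opening: 0.268
finger_force: 30.0
```

{"api": "carry_out", "payload": {
  "commands": [
    [0,0,0,0.1,0],
    [0,0,0,0.1,0],
    [0,0,0,0,0],
    [0,0,0,0,0]
  ]
}}

```text
time_s: 14.22
ee_pos: [0.6396, 0.0071, 0.1136]
tcp_rot: [0.584, 0.812, -0.0, -0.0]
contact_force: [-1.6, -0.3, -4.8]
opening: 0.273
finger_force: 30.0
```

Plate is swinging with light force. Continue.

{"api": "carry_out", "payload": {
  "commands": [
    [0,0,0,0.1,0],
    [0,0,0,0.1,0],
    [0,0,0,0,0],
    [0,0,0,0,0]
  ]
}}

```text
time_s: 14.72
ee_pos: [0.6399, 0.0072, 0.1056]
tcp_rot: [0.584, 0.812, -0.0, -0.0]
contact_force: [-1.1, -1.2, -5.5]
opening: 0.274
finger_force: 30.0
```

{"api": "carry_out", "payload": {
  "commands": [
    [0,0,0,0.1,0],
    [0,0,0,0.05,0],
    [0,0,0,0,0],
    [0,0,0,0,0]
  ]
}}

```text
time_s: 15.22
ee_pos: [0.6392, 0.0069, 0.0998]
tcp_rot: [0.584, 0.812, -0.001, -0.001]
contact_force: [-5.3, -1.9, -0.1]
opening: 0.271
finger_force: 30.0
```

{"api": "carry_out", "payload": {
  "commands": [
    [0,0,-0.02,0.05,0],
    [0,0,0,0.05,0],
    [0,0,0,0,0],
    [0,0,0,0,0]
  ]
}}

```text
time_s: 15.72
ee_pos: [0.639, 0.0066, 0.096]
tcp_rot: [0.584, 0.812, -0.0, 0.0]
contact_force: [-4.1, -2.8, 0.1]
opening: 0.277
finger_force: 30.0
```

{"api": "carry_out", "payload": {
  "commands": [
    [0,0,-0.02,0.06,0],
    [0,0,0,0.06,0],
    [0,0,0,0.04,0],
    [0,0,0,0,0]
  ]
}}

```text
time_s: 16.23
ee_pos: [0.6396, 0.0067, 0.0911]
tcp_rot: [0.584, 0.812, 0.001, 0.001]
contact_force: [-3.7, -3.1, 5.9]
opening: 0.271
finger_force: 30.0
```

{"api": "carry_out", "payload": {
  "commands": [
    [0,0,0,0.06,0],
    [0,0,0,0.04,0],
    [0,0,0,0,0],
    [0,0,0,0,0]
  ]
}}

```text
time_s: 16.73
ee_pos: [0.6421, 0.0075, 0.0909]
tcp_rot: [0.584, 0.811, 0.003, 0.004]
contact_force: [-5.1, -0.9, 21.4]
opening: 0.269
finger_force: 30.0
```

{"api": "carry_out", "payload": {
  "commands": [
    [0,0,0,-0.06,0],
    [0.5,0,0,0,0],
    [0.5,0,0,0,0],
    [0.5,0,0,0,0],
    [0.5,0,0,-0.6,0],
    [0.5,0,0,-0.9,0],
    [0.5,0,0,-0.9,0],
    [0.5,0,0,-0.9,0],
    [0.5,0,0,0,0]
  ]
}}

```text
time_s: 17.85
ee_pos: [0.6405, 0.0068, 0.2227]
tcp_rot: [0.584, 0.812, 0.002, 0.003]
contact_force: [0.1, -0.7, -0.6]
opening: 0.495
finger_force: 0.0
```

```bash
python3 - <<'E'
from h import *
print(get_state()["ee_pos"])
W,s,d=[snapshot(n) for n in("wrist","scene","side")]
np.savez("w7.npz",**W)
c=np.zeros((570,790,3),np.uint8)
c[:420,:430]=W["frame"][:,70:500]
c[:280,436:788]=cv2.resize(s["frame"][190:270,240:340],(352,280),interpolation=3);c[286:566,436:788]=cv2.resize(d["frame"][135:215,250:350],(352,280),interpolation=3)
cv2.imwrite("pics/c7.png",c)
E
```

```text
[0.6405 0.0068 0.2227]
```

View pics/c7.png

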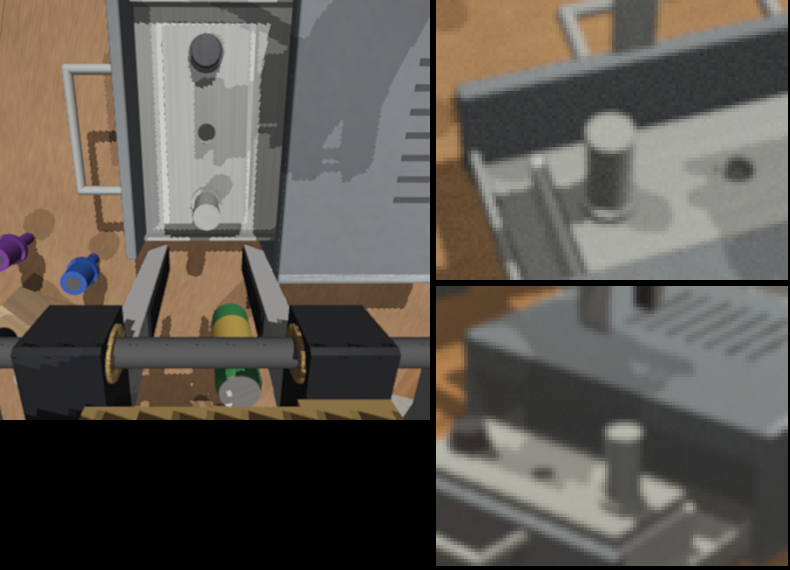

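Pin is seated upright with its flange on the plate. Wrist crop: the bolt hole is at (276,131), the pin top at (277,217) and the fitted head at (276,48). Next, the bolt hole position.

```bash
python3 - <<'E'
from h import *
w=dict(np.load("w7.npz"));g=w["frame"].mean(2)
r=g[118:146,262:292];m=(r<105).astype(np.uint8);n,l,st,c=cv2.connectedComponentsWithStats(m)
for i in range(1,n):
    if st[i,4]>30:print(st[i]+[262,118,0,0,0],c[i]+[262,118])
for v in(126,130,134):print(v,g[v,262:292].astype(int))
for v in(210,216,220):print(v,g[v,255:300].astype(int))
pt=onz(w,276.5,217,.119);bh=onz(w,276,131.5,.061);fh=onz(w,276,48,.085)
print(pt,bh,fh)
for a,b in((pt,bh),(bh,fh),(pt,fh)):
    v=(b-a)[:2];print(np.linalg.norm(v),np.degrees(np.arctan2(-v[0],v[1])))
s=snapshot("scene");d=snapshot("side")
for D,pu,bu in((s,(240+610/3.52-436/3.52,190+132/3.5),(240+(738-436)/3.52,190+169/3.5)),(d,(250+(624-436)/3.52,135+(432-286)/3.5),(250+(543-436)/3.52,135+(474-286)/3.5))):
    a=onz(D,*pu,.119);b=onz(D,*bu,.061);v=(b-a)[:2];print(a,b,np.linalg.norm(v),np.degrees(np.arctan2(-v[0],v[1])))
E
```

```text
[268 124  17  17 238] [276.0084 131.9118]
126 [176 175 163 145 140 140 137 123  98  75  65  63  64  65  65  64  63  64
  63  71  94 122 141 145 145 146 148 147 146 146]
130 [176 170 153 143 138 123  92  67  64  64  65  66  63  66  65  65  65  67
  67  65  64  66  87 120 142 147 148 147 145 145]
134 [176 173 162 146 138 124  92  65  64  65  66  65  63  64  65  63  65  66
  67  64  62  63  85 119 140 146 147 146 145 145]
210 [173 173 174 176 177 172 152 113  94 113 155 176 178 176 175 176 176 176
 176 176 176 176 176 176 176 176 176 176 174 173 172 171 161 133 134 164
 171 170 169 168 169 171 172 171 170]
216 [173 172 173 175 176 175 162 141 155 178 180 178 177 175 176 177 178 177
 176 174 174 174 174 175 175 175 174 175 175 175 174 175 175 175 174 171
 169 169 168 168 170 172 172 170 169]
220 [173 173 173 175 177 176 172 158 151 170 177 178 179 179 179 178 177 176
 175 175 176 177 177 175 174 173 174 174 175 174 174 174 174 175 173 170
 169 169 168 169 170 172 172 171 170]
[0.6438 0.0068 0.119 ] [0.6196 0.0793 0.061 ] [0.5958 0.1491 0.085 ]
0.07643350071563632 18.5112801818716
0.07377845330851739 18.759430132321302
0.15021160192761387 18.63316208625744
[0.6405 0.0066 0.119 ] [0.6172 0.0787 0.061 ] 0.0757366852109163 17.935073734710706
[0.6423 0.0047 0.119 ] [0.6179 0.0749 0.061 ] 0.07426883630674093 19.169671904821357
```

{"api": "carry_out", "payload": {
  "commands": [
    [0.7,-0.8,-0.8,0,0],
    [0.7,-0.8,-0.8,0,0],
    [0.7,-0.8,-0.8,0,0],
    [0.7,-0.8,-0.8,0,0],
    [0.7,-0.8,-0.8,0,0],
    [0.7,-0.8,-0.8,0,0],
    [0.7,-0.8,-0.8,0,0],
    [0.7,0,0,0,-0.9],
    [0.7,0,0,0,-0.9],
    [0.7,0,0,0,-0.85],
    [0.7,0,0,0,-0.85],
    [0.7,0,0,0,-0.85]
  ]
}}

```text
time_s: 19.6
ee_pos: [0.4966, -0.2764, 0.2184]
tcp_rot: [0.24, 0.971, 0.001, -0.001]
contact_force: [0.3, -0.3, 0.2]
opening: 0.697
finger_force: 0.0
```

{"api": "carry_out", "payload": {
  "commands": [
    [0.7,0,0,0,0],
    [0.7,0,0,0,0],
    [0.7,0,0,0,0]
  ]
}}

```text
time_s: 19.98
ee_pos: [0.4971, -0.2767, 0.2196]
tcp_rot: [0.242, 0.97, 0.0, -0.0]
contact_force: [0.2, 0.2, -0.1]
opening: 0.699
finger_force: 0.0
```

```bash
python3 - <<'E'
from h import *
w=snapshot("wrist");np.savez("w8.npz",**w)
S=get_state();print(S["ee_pos"]);ee=S["ee_pos"]
from scipy.spatial.transform import Rotation as R
M=R.from_quat(S["tcp_rot"]).as_matrix();print(M)
print(proj(w,(.498,-.277,.087)))
# round bright/dark: hough circles near prediction
g=cv2.cvtColor(w["frame"],cv2.COLOR_BGR2GRAY);u,v=proj(w,(.498,-.277,.087)).astype(int)
x=cv2.resize(g[v-30:v+30,u-30:u+30],None,fx=4,fy=4,interpolation=3)
for r0,r1,p in((24,46,20),(56,84,25)):
    c=cv2.HoughCircles(x,cv2.HOUGH_GRADIENT,1,30,param1=90,param2=p,minRadius=r0,maxRadius=r1)
    if c is not None:
        for q in c[0][:3]:print(q[0]/4+u-30,q[1]/4+v-30,q[2]/4,onz(w,q[0]/4+u-30,q[1]/4+v-30,.087))
E
```

```text
[ 0.4971 -0.2767  0.2197]
[[-0.8825  0.4702 -0.0002]
 [ 0.4702  0.8825  0.0002]
 [ 0.0002  0.0001 -1.    ]]
[274.8666 208.2423]
275.375 211.375 7.675 [ 0.5012 -0.2781  0.087 ]
265.625 199.625 6.95 [ 0.4854 -0.2811  0.087 ]
274.625 210.875 15.275 [ 0.5004 -0.2786  0.087 ]
```

{"api": "carry_out", "payload": {
  "commands": [
    [0.7,-0.09,0,0.8,0],
    [0.7,0,0,0.9,0],
    [0.7,0,0,0.9,0],
    [0.7,0,0,0.7,0],
    [0.7,0,0,0.29,0],
    [0.7,0,0,0,0],
    [0,0,0,0,0],
    [0,0,0,0,0],
    [0,0,0,0,0],
    [0,0,0,0,0],
    [0,0,0,0,0]
  ]
}}

```text
time_s: 21.4
ee_pos: [0.5005, -0.2787, 0.0768]
tcp_rot: [0.242, 0.97, -0.0, 0.0]
contact_force: [0.3, 0.3, 4.0]
opening: 0.338
finger_force: 30.0
```

{"api": "carry_out", "payload": {
  "commands": [
    [0,0,0,-0.9,0],
    [0,0,0,-0.9,0],
    [0,0,0,-0.9,0],
    [0,0,0,-0.9,0],
    [0,0,0,0,0],
    [0,0,0,0,0]
  ]
}}

```text
time_s: 22.15
ee_pos: [0.4994, -0.2777, 0.2183]
tcp_rot: [0.242, 0.97, 0.001, -0.002]
contact_force: [-0.4, -0.2, -3.5]
opening: 0.333
finger_force: 30.0
```

{"api": "carry_out", "payload": {
  "commands": [
    [0,0.15,0.838,0,0],
    [0,0.15,0.838,0,0],
    [0,0.15,0.838,0,0],
    [0,0.15,0.838,0,0],
    [0,0.15,0.838,0,0],
    [0,0.15,0.838,0,0],
    [0,0.15,0.838,0,0],
    [0,0.15,0.838,0,0],
    [0,0.15,0.838,0,0],
    [0,0.15,0.838,0,0],
    [0,0.15,0.838,0,0]
  ]
}}

```text
time_s: 23.52
ee_pos: [0.6141, 0.0791, 0.2172]
tcp_rot: [0.242, 0.97, -0.001, -0.002]
contact_force: [1.2, 0.1, -3.5]
opening: 0.334
finger_force: 30.0
```

{"api": "carry_out", "payload": {
  "commands": [
    [0,0,0,0,0.9],
    [0,0,0,0,0.9],
    [0,0,0,0,0.85],
    [0,0,0,0,0.85],
    [0,0,0,0,0.85],
    [0,0,0,0.8,0],
    [0,0,0,0.8,0],
    [0,0,0,0,0],
    [0,0,0,0,0],
    [0,0,0,0,0],
    [0,0,0,0,0]
  ]
}}

```text
time_s: 24.9
ee_pos: [0.6158, 0.0781, 0.1574]
tcp_rot: [0.584, 0.812, 0.001, 0.001]
contact_force: [-0.4, 0.6, -3.1]
opening: 0.336
finger_force: 30.0
```

```bash
python3 - <<'E'
from h import *
S=get_state();e=S["ee_pos"];print(e,S["tcp_rot"])
A=np.array([[-.3173,.9483],[.9483,.3173]])
w=snapshot("wrist");s=snapshot("scene");d=snapshot("side")
T=(.6156,.0779,.061);tip=e+[0,0,-.063]
for n,D in(("wrist",w),("scene",s),("side",d)):
    print(n,"hole pred",proj(D,T),"tip pred",proj(D,tip))
u,v=proj(w,T).astype(int);g=w["frame"].mean(2).astype(int);print("wrist",u,v);[print(y,*g[y,u-18:u+22]) for y in range(v-14,v+14,2)]
for n,D in(("scene",s),("side",d)):
    u,v=proj(D,T).astype(int);g=D["frame"].mean(2).astype(int);print(n,u,v);[print(y,*g[y,u-15:u+17]) for y in range(v-18,v+8)]
E
```

```text
[0.6158 0.0781 0.1574] [0.5842 0.8116 0.0007 0.0009]
wrist hole pred [273.2902 218.6325] tip pred [273.5146 230.9675]
scene hole pred [325.357  237.6475] tip pred [326.8452 226.8322]
side hole pred [279.0494 188.4767] tip pred [278.9514 177.022 ]
wrist 273 218
204 175 174 173 172 171 174 175 176 176 175 173 172 174 175 176 175 175 175 173 173 173 174 173 164 145 139 142 142 140 140 141 142 142 143 143 145 146 148 146 145
206 175 175 173 172 171 173 174 176 176 175 173 172 174 175 175 175 176 174 173 173 173 174 173 165 148 140 141 142 140 140 141 142 142 143 144 145 146 148 147 146
208 175 174 173 171 171 172 174 174 175 175 173 172 174 175 176 175 176 175 173 172 174 175 175 174 167 151 141 141 139 140 141 142 142 142 143 143 146 148 146 145
210 175 174 174 172 171 172 174 174 175 174 173 172 174 175 175 175 176 175 172 169 163 150 146 146 147 149 156 162 156 143 142 141 141 141 142 143 147 152 152 147
212 175 174 173 171 171 172 174 175 175 174 173 172 174 175 175 174 166 142 109 89 72 65 63 63 63 67 73 76 87 105 127 153 168 171 169 164 163 174 176 172
214 175 175 174 172 171 172 1
[... 7111 characters left out ...]
43 148 160 170 171 169 168 170 173 175 176 176 177 176 175
191 156 164 168 171 172 172 173 173 173 173 174 174 175 173 170 167 166 166 169 171 173 166 152 144 150 162 167 170 174 176 176 173
192 126 138 146 156 164 169 171 173 173 172 174 174 175 174 174 174 173 174 175 173 171 159 130 113 120 136 144 150 161 169 174 169
193 92 99 110 127 142 155 163 167 169 171 172 173 173 174 174 173 174 175 174 174 172 159 128 106 101 106 111 120 137 150 162 159
194 86 81 81 91 108 124 137 145 155 164 169 171 172 173 173 172 173 173 174 174 173 165 146 130 112 97 93 97 107 121 136 139
195 110 99 86 80 83 89 99 108 126 142 154 163 165 169 171 172 172 172 174 174 173 172 166 157 138 115 102 96 93 98 106 108
```

{"api": "carry_out", "payload": {
  "commands": [
    [0,-0.03,0.02,0.4,0],
    [0,0,0,0.4,0],
    [0,0,0,0.15,0],
    [0,0,0,0,0],
    [0,0,0,0,0]
  ]
}}

```text
time_s: 25.68
ee_pos: [0.6172, 0.0769, 0.1182]
tcp_rot: [0.584, 0.812, 0.0, 0.001]
contact_force: [3.9, -1.0, -5.5]
opening: 0.333
finger_force: 30.0
```

{"api": "carry_out", "payload": {
  "commands": [
    [0,0,0.02,0.1,0],
    [0,0,0,0.1,0],
    [0,0,0,0.05,0],
    [0,0,0,0,0],
    [0,0,0,0,0]
  ]
}}

```text
time_s: 26.3
ee_pos: [0.6176, 0.0773, 0.1084]
tcp_rot: [0.584, 0.812, 0.0, 0.001]
contact_force: [4.6, -1.5, -2.0]
opening: 0.329
finger_force: 30.0
```

{"api": "carry_out", "payload": {
  "commands": [
    [0,-0.01,0.015,0.1,0],
    [0,0,0,0.15,0],
    [0,0,0,0.15,0],
    [0,0,0,0,0],
    [0,0,0,0,0]
  ]
}}

```text
time_s: 26.92
ee_pos: [0.6177, 0.077, 0.0912]
tcp_rot: [0.584, 0.812, -0.0, -0.0]
contact_force: [5.6, -3.2, -3.7]
opening: 0.333
finger_force: 30.0
```

{"api": "carry_out", "payload": {
  "commands": [
    [0,-0.015,0.015,0.1,0],
    [0,0,0,0.1,0],
    [0,0,0,0.04,0],
    [0,0,0,0,0],
    [0,0,0,0,0]
  ]
}}

```text
time_s: 27.55
ee_pos: [0.618, 0.0769, 0.0828]
tcp_rot: [0.584, 0.812, -0.0, -0.0]
contact_force: [0.6, -2.6, 2.3]
opening: 0.335
finger_force: 30.0
```

{"api": "carry_out", "payload": {
  "commands": [
    [0,0,0,0.05,0],
    [0,0,0,0,0],
    [0,0,0,0,0]
  ]
}}

```text
time_s: 27.92
ee_pos: [0.6181, 0.077, 0.0827]
tcp_rot: [0.584, 0.812, 0.0, 0.0]
contact_force: [-2.2, -3.1, 11.4]
opening: 0.334
finger_force: 30.0
```

Bolt is seated (z stopped at 0.0827). Release and withdraw.

{"api": "carry_out", "payload": {
  "commands": [
    [0,0,0,-0.05,0],
    [0.6,0,0,0,0],
    [0.6,0,0,0,0],
    [0.6,0,0,0,0],
    [0.6,0,0,-0.6,0],
    [0.6,0,0,-0.9,0],
    [0.6,0,0,-0.9,0],
    [0.6,0,0,-0.9,0],
    [0.6,0,0,0,0],
    [0.6,0,0,0,0],
    [0.6,0,0,0,0],
    [0.6,0,0,0,0]
  ]
}}

```text
time_s: 29.42
ee_pos: [0.6179, 0.0769, 0.2133]
tcp_rot: [0.584, 0.812, -0.001, -0.001]
contact_force: [-0.0, 0.0, 0.5]
opening: 0.599
finger_force: 0.0
```

```bash
python3 - <<'E'
from h import *
S=get_state();print(S["ee_pos"],S["contact_force"],S["opening"])
# seated check: bolt top at z .093, pin top at .119 ; bright recess/top in scene vs prediction
s=snapshot("scene");g=s["frame"].mean(2).astype(int)
for n,p in(("bolt",(.617,.0775,.093)),("pin",(.6395,.0067,.119))):
    u,v=proj(s,p).astype(int);print(n,u,v);[print(y,*g[y,u-14:u+15]) for y in range(v-8,v+9,2)]
E
```

```text
[0.6179 0.0769 0.2133] [-0.0183  0.0157  0.5473] 0.598641425406489
bolt 326 227
219 54 60 60 55 56 58 51 49 53 56 59 65 76 84 98 113 120 138 147 154 156 159 163 167 166 168 167 167 168
221 56 59 59 68 73 87 99 111 128 142 152 153 160 167 170 171 169 170 169 167 165 165 166 167 166 168 167 165 166
223 134 145 151 154 158 162 164 166 170 170 171 166 156 147 143 144 151 161 166 168 169 167 166 165 164 165 168 168 168
225 166 165 167 166 163 165 167 167 170 167 151 128 103 93 92 93 94 104 125 153 168 169 169 169 169 167 168 169 167
227 165 167 167 165 166 163 162 165 173 169 142 106 90 90 91 90 92 88 99 131 158 169 173 169 168 169 169 168 168
229 167 167 164 167 167 160 140 141 159 170 162 141 112 98 91 95 96 103 124 154 166 169 168 168 169 166 168 169 167
231 167 169 168 164 146 123 96 81 105 143 161 169 163 159 157 154 156 160 170 168 164 155 153 157 166 167 167 170 165
233 136 135 132 118 100 87 77 68 67 72 85 101 123 133 138 141 141 142 133 121 110 114 133 152 164 164 167 168 166
235 94 95 95 93 93 87 82 68 68 61 61 58 62 59 63 64 70 73 79 89 100 117 131 142 150 157 166 168 170
pin 2
[... 263 characters left out ...]
2 93 67 50 54 53 53 51 55 54
225 58 56 61 59 49 54 70 114 150 168 171 174 172 171 170 172 171 173 174 168 149 109 73 67 75 89 95 114 124
227 54 56 58 59 61 54 81 132 166 171 173 172 172 173 170 173 170 173 174 172 167 155 150 152 156 160 163 165 163
229 52 57 54 56 52 65 73 106 151 170 173 171 172 171 172 173 172 172 174 168 155 156 163 165 163 164 163 165 165
231 99 107 115 136 142 150 147 115 102 125 147 162 165 169 170 169 171 166 150 134 130 149 163 165 165 165 164 165 167
233 163 162 164 162 164 166 161 128 81 65 74 82 87 94 98 102 99 94 93 101 123 150 166 166 166 166 168 170 167
235 167 165 165 166 165 165 160 127 88 63 63 63 62 59 59 63 73 79 91 107 129 155 168 167 168 170 169 166 152
```

```bash
python3 -c "
from rig import *
print(close_job())"
```

```text
the job is handed in; nothing more can be done
None
```

I handed the job in at about 30 s on the robot's clock: the tray is out at its stop, the pin went fully home first, then the bolt, and the gripper is withdrawn; no verdict came back. I saw no contact with the can or the other two tools, but did not measure their positions again at the end.

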